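Tuck the flashing strip under the lapped shingle on the test board and hold it down

TASK

On the roof-joint test board, tuck the front edge of the loose aluminium flashing strip under the lip of the red-tabbed lapped shingle: slide it in along the board, square and about central, fully home against the stop batten, without prising the shingle up (it may rise only the little that the sliding strip itself needs). Finish while holding the strip there, pressed flat on the board with a firm push of about 10 to 15 N: do not let go or back off at the end. Leave the other things on the table where they are.

Things in the scene. Friction and masses are not known exactly. Their poses are not given: they have to be found in the camera images.
- strip: Loose aluminium flashing strip, 0.15 kg: flat plate 115 (its x) by 110 (its y) by 4 mm, front edge rounded, with an upright standing seam across it near the rear edge. Starts flat on the table, right of the board. Origin: centre of the plate's underside; x points to the front edge (far from the seam) that goes under the shingle, z up.
- strip_nose (a point): Middle of the strip's front edge, on the underside (strip x = +57.5 mm, y = 0, z = 0).
- strip_seam (a point): Grip point in the seam: strip x = -43 mm, y = 0, 30 mm above the underside. The seam is a wall 9 mm thick in x (11 mm at its rounded top bead), 110 mm long in y, 44 mm high over the underside. Gripped here across its thickness the strip is carried level.
- board: Fixed test board flat on the table, 250 (its x) by 180 (its y) mm, plywood, grey felt face 15 mm above the table. Origin on its underside; it runs from x = -135 (near edge) to +115 mm (far edge), y -90 to +90; x is the direction in which the strip slides in, z up. Shingle over x = 25 to 110 mm; a wooden bar, top 44 mm above the table, at x = 94 to 114 mm.
- shingle_lip (a point): Middle of the lower edge of the shingle's free lip, facing the robot: board x = 25, y = 0 mm, at rest 11 mm above the felt. Shingle dark with three brick-red tabs, 150 mm wide, 5 mm thick. From the lip its underside slopes down to a bearing line at board x = 50 mm, 3 mm above the felt, then rises to the hinge; the strip wedges it up 1 mm (0.02 rad).
- stop (a point): Middle of the front face of the stop batten hidden beneath the shingle, at the felt: board x = 75, y = 0 mm; 5.5 mm high, across the board. With the strip home against it, 50 mm lies under the lip and the seam stands at board x = -25.5 mm.
- shingle (a joint): Hinge of the shingle at its head (board x = 105 mm, 4 mm above the felt), rad: 0 at rest, positive as the lip rises (0.1 rad lifts the lip 8 mm). A weak spring and its weight press it down, about 1 N at the bearing line.
- amber_bottle: Bystander: amber bottle with blue cap, 66 mm wide, 137 mm high, at the back; origin under its centre.
- wash_bottle: Bystander: white wash bottle with a spout, 60x110x180 mm, at the back right; origin under its centre.
- beaker: Bystander: clear plastic beaker, 88 mm wide, 114 mm high, left of the board; origin under its centre.
- white_bottle: Bystander: white plastic bottle, 51 mm wide, 96 mm high, on the left; origin under its centre.
- tape: Bystander: roll of tan tape lying flat, 94 mm wide, 25 mm high, on the right; origin under its centre.

How it is judged (in metres and radians):
On the way:
1. the front edge of the strip has entered under the lip of the shingle, low over the board (x of strip_nose in the frame of board between 0.035 and 0.065 m and y of strip_nose in the frame of board between -0.03 and 0.03 m and z of strip_nose in the frame of board below 0.022 m), for 0.04 s.
At the end, for the whole second after the job is handed in: Front edge under the shingle within 6 mm of the stop, central to 20 mm, square to 0.08 rad, strip flat to 0.035 rad, front edge at most 3.5 mm off the felt, shingle below 0.09 rad, strip at rest, still held or pressed by the fingers and pressed down on the board with 7 to 45 N (x of strip_nose in the frame of board between 0.069 and 0.079 m and y of strip_nose in the frame of board between -0.02 and 0.02 m and z of strip_nose in the frame of board between 0.012 and 0.0185 m and angle between the x axis of strip and the x axis of board, either way round below 0.08 rad and angle between strip's own z axis and vertical below 0.035 rad and value of joint shingle below 0.09 rad and contact force between strip and board between 7 and 45 N and contact force between the fingers and strip above 2 N and linear speed of strip below 0.02 m/s); the arm keeps its last pose, push and grip.
It fails at once if the shingle is prised up by more than 0.2 rad (lip raised about 16 mm) (value of joint shingle above 0.2 rad).
It fails at once if a bystander (bottle, beaker or tape) is shifted by more than 3 cm (distance of any of amber_bottle, wash_bottle, beaker, white_bottle, tape from where it was at the start of the episode above 0.03 m).
It also fails if it takes over 38 s, if anything falls off the work surface, if the arm or the gripper's body presses on something with over 40 N, if the wrist force passes 120 N, or if a joint passes its speed limit or range.

ROBOT

A 6-joint arm with a two-finger parallel gripper is mounted at the origin on a cart in front of the work surface, level with it; the furniture and walls round the work are solid. World frame = base frame: x ahead of the robot, y to its left, z up, the work surface at z = 0. Lengths are in mm, angles in rad, forces in N, time in s.
With the tool pointing down it reaches from about 350 to 775 mm from the base axis. Payload 7.3 kg.
Tool frame: the origin (TCP) lies on the mounting face of the last link; the fingertips stand 178 mm ahead of it and the grasp point (between the pads) lies 159 mm ahead of it; z points along the fingers, y is the line along which they close (so a half turn about z gives the same grasp; the last joint's range is limited). The gripper opens to 92 mm and grips with 3 to 60 N. Pads are 19 mm wide; open, the fingers measure 130 mm over their backs; the gripper's body (75 mm by 190 mm) begins 47 mm behind the grasp point.
Start: joints at [1.196, 0.342, 1.524, -0, 1.275, -0.146], TCP at [119.052, 511.326, 404.741] pointing down, gripper open.
Joint ranges: [-2.53, 2.53], [-0.77, 2.02], [0.04, 2.7], [-1, 4.14], [0.28, 2.66], [-3.11, 3.11]. Speed limits (rad/s): [2.57, 2.57, 3.14, 3.14, 3.14, 3.14].

INTERFACE

Orientations are given as [roll, pitch, yaw] about the fixed x, y, z axes, in that order (R = Rz(yaw) Ry(pitch) Rx(roll)).
In Python, from plant import bot gives the robot as it stands.
- The arm moves only by the tool shift_gripper, called after ">>>" in YAML: its name, and indented under it one key for each argument. Schema: {"type":"object","properties":{"plan":{"type":"object","properties":{"jaw":{"type":"array","items":{"type":"number"},"minItems":1,"maxItems":5},"dx":{"type":"array","items":{"type":"number"},"minItems":1,"maxItems":5},"dy":{"type":"array","items":{"type":"number"},"minItems":1,"maxItems":5},"dz":{"type":"array","items":{"type":"number"},"minItems":1,"maxItems":5},"yaw":{"type":"array","items":{"type":"number"},"minItems":1,"maxItems":5}},"additionalProperties":false,"required":["jaw","dx","dy","dz","yaw"]},"only":{"type":"string"},"quiet":{"type":"boolean"},"lines":{"type":"string"}},"required":["plan"],"additionalProperties":false}. plan is an object with one list for each field, all of the same length, 1 to 5, a row being the entries at one place: jaw (the finger opening in mm), dx, dy, dz (the shift in mm), yaw (a turn about the tool's z in rad); each row is the pose to reach, as a shift and turn from the pose commanded when the call began, along the tool's axes at that moment; what a row does not reach only later rows make up. A row lasts 1/8 s, in which the tool goes at most 62.5 mm and 0.188 rad, less where a joint would pass 70% of its speed; a pose out of reach is approached as far as the arm can. The fingers move at their own pace and stop on an object; the grip force is fixed at half the most. Time passes only in rows, so rows that do not move let the fingers close. The tool returns the time, the measured TCP pose, the force, the opening and the grip force at its end. only (a regular expression) keeps the lines of the reply that match it, lines (a string "A,B") keeps lines A to B, and quiet returns only ok. Input that does not fit is refused with a message, and nothing moves.
- bot.get_obs(): the state, without advancing time (a new reading comes with each control period).
- bot.capture(name): name is "side" or "top" or "wrist"; returns a dict with "color" (480x640x3 uint8, red, green, blue), "K" (3x3 intrinsics, pixels), "k1" (the pictures are not rectified: a ray, as slopes to the right and down, at radius r is drawn at 1 + k1 r^2 times it, then the intrinsics apply), "R" (3x3) and "t" (3): a world point X has camera coordinates R X + t. Camera axes: x right, y down, z forward; pixel columns grow to the right and rows downward; lengths in mm; the calibration is good to about 2 mm. A picture is of the moment at which its call begins. There is no depth.
- bot.close_job(): hands the job in; it is judged then, once.
The state is a dict: "time": time; "joint_positions": joint angles; "dq": joint speeds; "tau": joint torques, N m; "tool_pos": TCP position; "tcp_rot": TCP orientation; "contact_force": force on the tool from outside, world axes, zero at the start; "moment": the same for the moment, N m; "grip_width": finger opening in mm; "finger_force": force on a finger pad.
Only numpy, scipy, OpenCV 4.12 (cv2) and the standard library are available. Lean on these libraries where they do the work, as an engineer would, in place of code of your own. Each camera call takes 0.05 s, during which the arm holds its last target. There are 200 camera calls.

## Working session

There is one attempt and no reset: what is moved stays moved. The work goes in short steps, Python scripts to look and compute and a tool call to move; the robot and the scene stay as the last step left them, time stands still between calls to the robot, and variables do not carry over. Pictures are saved under pics/ and viewed, at most 10 in all, crops included, and the job is handed in when it is done.

```bash
ls; mkdir -p pics
```

Run:
```python
from plant import bot
import cv2
o=bot.get_obs(); print(o)
for n in("top","side"):
    c=bot.capture(n); cv2.imwrite(f"pics/{n}0.png",c["color"][:,:,::-1]); print(n,c["K"],c["k1"],c["R"],c["t"])
```

```text
pics
plant.py
{'time': 0.0, 'joint_positions': array([ 1.19601148e+00,  3.42713720e-01,  1.52504911e+00,  3.21561469e-05,
        1.27539599e+00, -1.45999584e-01]), 'dq': array([-8.96730194e-04, -6.55156966e-05, -4.03643338e-04,  4.53558302e-04,
        6.33552176e-04, -1.71594857e-03]), 'tau': array([-1.13132042e-03, -4.31247067e+01, -2.44225323e+01,  7.17013143e-02,
        5.61280386e-02, -1.27172584e-04]), 'tool_pos': array([118.98725352, 511.18923463, 404.03822342]), 'tcp_rot': array([-3.14004763e+00, -2.58268410e-04,  2.91279780e+00]), 'contact_force': array([-0.37022843, -0.09631487, -0.35716905]), 'moment': array([-0.00460569,  0.01573793,  0.01161089]), 'finger_force': 0.0, 'grip_width': 91.73689610171161}
top [[494.57078421   0.         317.2657958 ]
 [  0.         494.57078421 235.89704486]
 [  0.           0.           1.        ]] -0.05405865014057699 [[ 0.00548349 -0.999879   -0.01455762]
 [-0.9847544  -0.00286828 -0.17392686]
 [ 0.17386405  0.01528941 -0.98465097]] [ -53.70500033  640.39093327 1315.7100476 ]
side [[442.27857384   0.         324.19339455]
 [  0.         442.27857384 233.79104592]
 [  0.           0.           1.        ]] -0.11001689621184065 [[ 0.84561301 -0.5334191   0.02006723]
 [-0.23679016 -0.40853792 -0.88149145]
 [ 0.4784026   0.74064893 -0.47177338]] [-599.47222948  170.65041284  944.24562365]
```

View pics/top0.png

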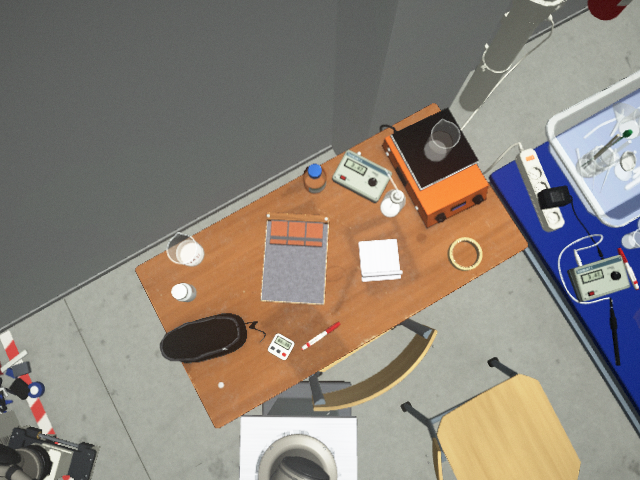

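View pics/side0.png

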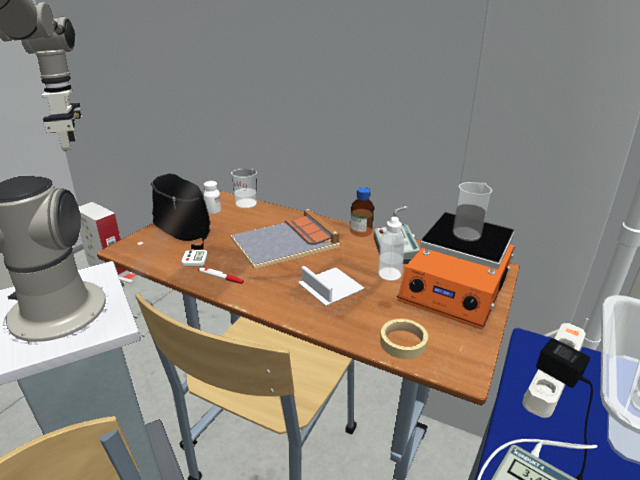

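The top view shows the strip (white) around (380,260) with its seam near (380,278), and the board at (295,260) with red tabs at (297,233). In the side view the seam is at about (317,284) and the board at (285,240). I'll measure these coarsely first.

Create h.py:
```python
import numpy as np, cv2
from plant import bot
def ray(c,uv):
    uv=np.asarray(uv,float).reshape(-1,2)
    p=np.linalg.inv(c["K"])@np.c_[uv,np.ones(len(uv))].T; d=p[:2].T
    u=d.copy()
    for _ in range(20): u=d/(1+c["k1"]*(u**2).sum(1,keepdims=True))
    return -c["R"].T@c["t"], np.c_[u,np.ones(len(u))]@c["R"]
def plane(c,uv,z):
    o,d=ray(c,uv); return o+d*((z-o[2])/d[:,2])[:,None]
def tri(c1,u1,c2,u2):
    o1,d1=ray(c1,u1);o2,d2=ray(c2,u2);out=[]
    for a,b in zip(d1,d2):
        s=np.linalg.lstsq(np.c_[a,-b],o2-o1,rcond=None)[0]; p,q=o1+s[0]*a,o2+s[1]*b
        out.append(np.r_[(p+q)/2,np.linalg.norm(p-q)])
    return np.array(out)
def proj(c,X):
    p=np.asarray(X,float).reshape(-1,3)@c["R"].T+c["t"]; u=p[:,:2]/p[:,2:]
    u=u*(1+c["k1"]*(u**2).sum(1,keepdims=True)); return u@c["K"][:2,:2].T+c["K"][:2,2]
def blob(mask,box):
    x0,y0,x1,y1=box; m=np.zeros_like(mask,np.uint8); m[y0:y1,x0:x1]=mask[y0:y1,x0:x1]*255
    cs,_=cv2.findContours(m,cv2.RETR_EXTERNAL,cv2.CHAIN_APPROX_NONE); return max(cs,key=cv2.contourArea)
def quad(cn):
    h=cv2.convexHull(cn); P=cv2.arcLength(h,True)
    for e in np.arange(.01,.15,.004):
        q=cv2.approxPolyDP(h,e*P,True)
        if len(q)<=4: break
    return q.reshape(-1,2)
```

Run:
```python
from h import *
np.set_printoptions(precision=1,suppress=True)
T,S=bot.capture("top"),bot.capture("side")
for n,c,b1,b2 in(("top",T,(340,230,420,295),(250,205,340,315)),("side",S,(290,255,372,310),(225,205,350,270))):
    h=cv2.cvtColor(c["color"],cv2.COLOR_RGB2HSV).astype(int)
    k=blob((h[...,1]<60)&(h[...,2]>150),b1); q=quad(k); print(n,"strip",q.tolist(),"z4",plane(c,q,4).tolist())
    k=blob((h[...,1]<60)&(h[...,2]>60),b2); q=quad(k); print("felt",q.tolist(),plane(c,q,15)[:,:2].tolist())
    k=blob((h[...,1]>130)&((h[...,0]<9))&(h[...,2]>100)&(h[...,2]<240),b2);r=cv2.minAreaRect(k);print("red",r, plane(c,cv2.boxPoints(r),28)[:,:2].tolist())
for n,c,b in(("top",T,(240,190,450,320)),("side",S,(220,190,380,320))):
    x0,y0,x1,y1=b; cv2.imwrite(f"pics/{n}_z.png",cv2.resize(c["color"][y0:y1,x0:x1,::-1],None,fx=3.8,fy=3.8,interpolation=cv2.INTER_CUBIC))
```

```text
top strip [[396, 239], [400, 278], [362, 281], [358, 243]] z4 [[641.3506329034029, -276.4999509342506, 4.0], [529.221052484479, -285.44594057525364, 4.0], [520.3922485090409, -177.63290755132118, 4.0], [629.3882094846674, -167.21972080480128, 4.0]]
felt [[267, 221], [328, 225], [323, 303], [261, 299]] [[690.9180932085154, 94.54194177555365], [679.6173572697719, -80.9814940030631], [457.5983836948272, -67.43235319541671], [467.7552853917494, 106.34547832811037]]
red ((308.0, 245.0), (0.0, 0.0), 0.0) [[619.3485880027755, -24.574692968030988], [619.3485880027755, -24.574692968030988], [619.3485880027755, -24.574692968030988], [619.3485880027755, -24.574692968030988]]
side strip [[298, 282], [337, 268], [363, 288], [326, 305]] z4 [[522.5237506945248, -177.33977109605985, 4.0], [638.122353142799, -172.90384201953225, 4.0], [642.4754087856028, -277.3883582317775, 3.9999999999998863], [531.937485221215, -287.9684287243932, 4.0]]
felt [[333, 243], [254, 264], [232, 235], [308, 215]] [[689.2309967488111, -75.84749980085508], [458.3312873643413, -66.08042627762279], [468.1990609951839, 105.64212327184532], [719.126154482793, 110.3252745545899]]
red ((318.0, 241.0), (0.0, 0.0), 0.0) [[647.2445249574135, -65.41929671484365], [647.2445249574135, -65.41929671484365], [647.2445249574135, -65.41929671484365], [647.2445249574135, -65.41929671484365]]
```

Add to h.py:
```python
def need(P,yaw):
    """shift from measured pose to TCP P, yaw, in tool axes + turn about tool z"""
    from scipy.spatial.transform import Rotation as Ro
    o=bot.get_obs(); R=Ro.from_euler("xyz",o["tcp_rot"])
    t=(Ro.from_euler("z",yaw)*Ro.from_euler("x",np.pi)); w=(R.inv()*t).as_rotvec()
    print("t",o["time"],"pos",np.round(o["tool_pos"],1),np.round(o["tcp_rot"],4),"F",np.round(o["contact_force"],1),"w",o["grip_width"],o["finger_force"])
    print("need",np.round(R.inv().apply(np.asarray(P,float)-o["tool_pos"]),1),"turn",np.round(w,4))
```

```text
(no output)
```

>>> shift_gripper:
  plan: {"jaw": [92,92,92,92,92],"dx": [-290,-290,-290,-290,-290],"dy": [-116,-116,-116,-116,-116],"dz": [0,0,0,0,0],"yaw": [0.9,0.9,0.9,0.9,0.9]}

```text
time: 0.82
tool_pos: [376.6, 331.2, 404.8]
tcp_rot: [3.141, -0.0, 2.007]
contact_force: [0.8, 0.8, -0.0]
grip_width: 91.5
finger_force: 0.0
```

```bash
python3 -c "
from h import *
need([520,-229,340],np.pi/2+0.1)"
```

```text
t 0.825 pos [376.6 331.2 404.8] [ 3.1413e+00 -2.0000e-04  2.0075e+00] F [ 0.8  0.8 -0. ] w 91.47375718801955 0.0
need [-568.3 -107.    64.6] turn [ 2.000e-04 -3.000e-04  3.367e-01]
```

View pics/top_z.png

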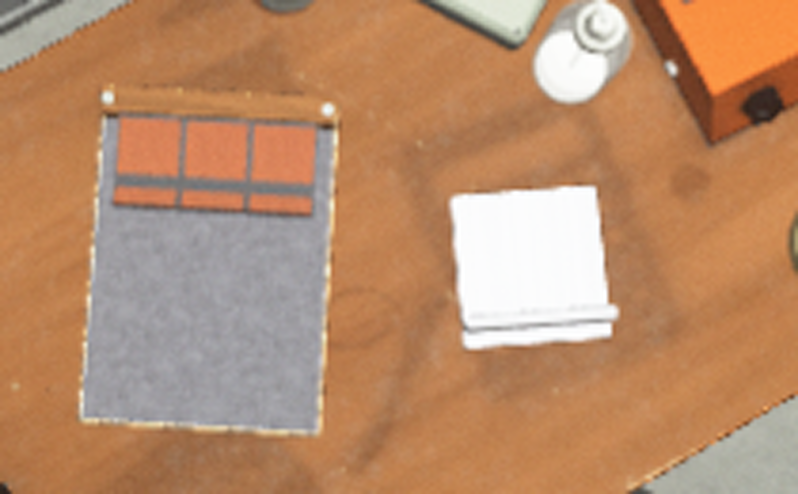

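The zoom confirms the board (corners about (105,95) and (320,433) in the zoom) and the strip, whose seam is a white bar at y≈315. Next I move toward the strip, pausing above the board for a wrist view.

>>> shift_gripper:
  plan: {"jaw": [92,92,92,92,92],"dx": [-290,-290,-290,-290,-290],"dy": [-54,-54,-54,-54,-54],"dz": [0,0,0,0,0],"yaw": [0.34,0.34,0.34,0.34,0.34]}

```text
time: 1.45
tool_pos: [450.6, 44.9, 404.8]
tcp_rot: [3.141, 0.0, 1.671]
contact_force: [0.7, -0.4, 0.7]
grip_width: 91.6
finger_force: 0.0
```

```bash
python3 -c "
from h import *
c=bot.capture('wrist');cv2.imwrite('pics/w1.png',c['color'][:,:,::-1]);np.savez('w1.npz',**c);print(-c['R'].T@c['t'],c['R'])
need([520,-229,340],np.pi/2+0.1)"
```

```text
[444.43570116 112.91670818 384.92663974] [[ 9.95019521e-01  9.96782464e-02  6.31731600e-04]
 [ 9.62349057e-02 -9.62260257e-01  2.54546737e-01]
 [ 2.59806625e-02 -2.53218177e-01 -9.67060267e-01]]
t 1.5 pos [451.9  41.6 404.7] [3.1408e+00 3.1000e-03 1.6696e+00] F [ 2.8 -2.4  0.3] w 91.88038361214066 0.0
need [-275.8   41.1   65.6] turn [ 0.0008  0.0031 -0.0012]
```

View pics/w1.png

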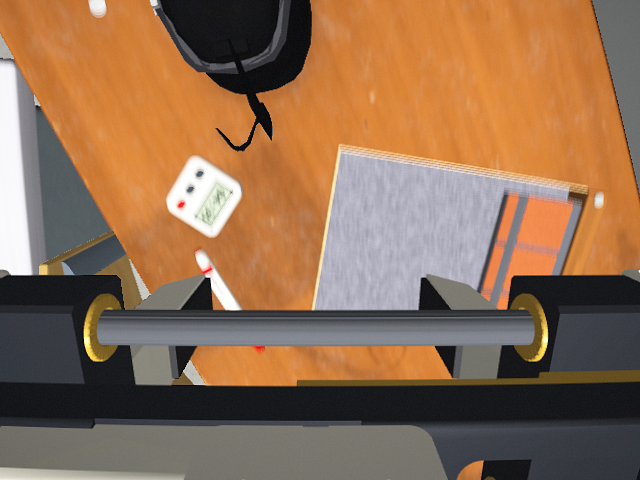

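The wrist view shows the board's far-left part, with felt from (340,150) to (585,190) and the tabs on the right. The fingers hide everything below row 300, so the camera has to sit about 70 mm left of the tool. I'll take offset views of the board and the strip.

>>> shift_gripper:
  plan: {"jaw": [92,92,92,92,92],"dx": [-170,-170,-170,-170,-170],"dy": [75,75,75,75,75],"dz": [0,0,0,0,0],"yaw": [0,0,0,0,0]}

```text
time: 2.12
tool_pos: [542.1, -113.8, 404.1]
tcp_rot: [-3.14, -0.001, 1.672]
contact_force: [-0.9, -0.1, 0.0]
grip_width: 92.0
finger_force: 0.0
```

```bash
python3 -c "
from h import *
c=bot.capture('wrist');np.savez('w2.npz',**c)
a=c['color'][:,:,::-1];print(-c['R'].T@c['t']);cv2.imwrite('pics/w2.png',a)
need([540,-330,404],np.pi/2+0.1)"
```

```text
[535.78838084 -45.79145839 384.42141946]
t 2.175 pos [ 542.  -113.2  404.5] [-3.1408e+00 -8.0000e-04  1.6734e+00] F [ 0.1 -0.6 -0.6] w 92.01474650066993 0.0
need [-215.5  -24.2    0.3] turn [-0.0008 -0.0008  0.0026]
```

>>> shift_gripper:
  plan: {"jaw": [92,92,92,92,92],"dx": [-205,-205,-205,-205,-205],"dy": [28,28,28,28,28],"dz": [0,0,0,0,0],"yaw": [0,0,0,0,0]}

```text
time: 2.8
tool_pos: [591.1, -315.0, 404.3]
tcp_rot: [-3.141, -0.001, 1.672]
contact_force: [-0.3, 0.0, -0.1]
grip_width: 92.4
finger_force: 0.0
```

```bash
python3 -c "
from h import *
c=bot.capture('wrist');np.savez('w3.npz',**c)
b=c['color'][:,:,::-1];print(-c['R'].T@c['t']);a=cv2.imread('pics/w2.png')
cv2.imwrite('pics/w23.png',np.vstack([a[:300],b[:300]]))
need([540,-330,404],np.pi/2+0.1)"
```

```text
[ 584.79707852 -247.03198809  384.55404799]
t 2.85 pos [ 591.1 -313.9  404.6] [-3.1413e+00 -1.0000e-03  1.6736e+00] F [-0.5  0.1  0.1] w 91.84325291289609 0.0
need [-10.8 -52.5   0.6] turn [-0.0003 -0.001   0.0028]
```

View pics/w23.png

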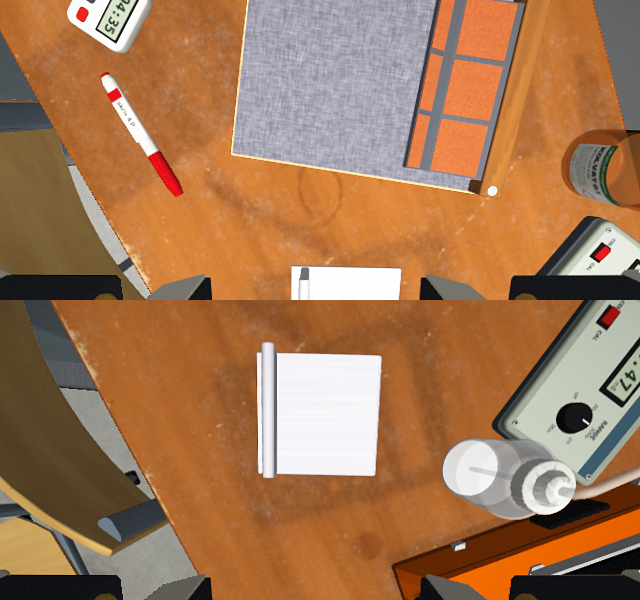

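The stacked picture shows, on top, the board's right part with the near-right corner at (232,155) and the shingle lip line running (433,0)-(404,166). Below it shows the whole strip, with the seam at x≈268 (rows 43–177) and the front edge at x≈380. I'll take a second, lower strip view and measure.

>>> shift_gripper:
  plan: {"jaw": [92,92,92],"dx": [19,19,19],"dy": [-50,-50,-50],"dz": [75,75,75],"yaw": [0,0,0]}

```text
time: 3.22
tool_pos: [538.6, -298.9, 328.9]
tcp_rot: [-3.139, -0.003, 1.675]
contact_force: [-0.4, -0.3, 1.0]
grip_width: 92.3
finger_force: 0.0
```

Create m.py:
```python
from h import *
np.set_printoptions(precision=1,suppress=True)
c=bot.capture('wrist');np.savez('w4.npz',**c)
W={i:dict(np.load(f'w{i}.npz')) for i in(2,3,4)}
T=bot.capture('top')
def hsv(c): return cv2.cvtColor(c["color"],cv2.COLOR_RGB2HSV).astype(int)
for i in(3,4):
    h=hsv(W[i]); m=(h[...,1]<50)&(h[...,2]>90)
    k=blob(m,(190,5,430,250)); q=quad(k)
    x0,y0,w,hh=cv2.boundingRect(k); ext=k.reshape(-1,2)
    print(i,"cam",-W[i]["R"].T@W[i]["t"],"box",x0,y0,w,hh,"quad",q.tolist())
    # column profile per row: spans
    for r in range(y0,y0+hh,max(1,hh//12)):
        xs=ext[ext[:,1]==r][:,0]; print(r,xs.min(),xs.max(),end="; ")
    print()
    r=y0+hh//2; print("gray row",r,W[i]["color"][r,x0-3:x0+45].mean(1).astype(int).tolist())
    cv2.imwrite(f"pics/s{i}.png",W[i]["color"][:,:,::-1])
```

```bash
python3 m.py
python3 -c "
import cv2,numpy as np
a=cv2.imread('pics/s4.png')[0:290,150:470];cv2.imwrite('pics/s4z.png',cv2.resize(a,None,fx=2,fy=2))"
```

```text
3 cam [ 584.8 -247.   384.6] box 257 42 125 136 quad [[262, 43], [381, 57], [374, 175], [258, 172]]
42 265 269; 53 257 313; 64 257 380; 75 257 380; 86 257 379; 97 257 379; 108 257 378; 119 258 378; 130 258 377; 141 258 376; 152 258 376; 163 258 375; 174 263 374; 
gray row 110 [96, 94, 84, 172, 253, 248, 248, 229, 165, 199, 226, 233, 240, 246, 243, 240, 234, 224, 207, 185, 99, 97, 90, 239, 250, 247, 246, 246, 247, 247, 247, 247, 246, 247, 247, 246, 247, 247, 247, 247, 247, 247, 247, 247, 247, 247, 247, 247]
4 cam [ 532.1 -230.9  309.3] box 310 52 120 169 quad [[328, 53], [429, 67], [429, 213], [310, 209]]
52 331 338; 66 313 412; 80 313 429; 94 312 429; 108 312 429; 122 312 429; 136 311 429; 150 311 429; 164 311 429; 178 311 429; 192 310 429; 206 310 429; 220 325 335; 
gray row 136 [89, 91, 91, 93, 146, 235, 249, 247, 247, 247, 247, 247, 247, 247, 248, 248, 241, 193, 152, 180, 202, 219, 230, 236, 242, 244, 244, 240, 236, 231, 221, 202, 194, 232, 246, 249, 248, 248, 248, 249, 248, 248, 248, 249, 248, 248, 248, 248]
```

View pics/s4z.png

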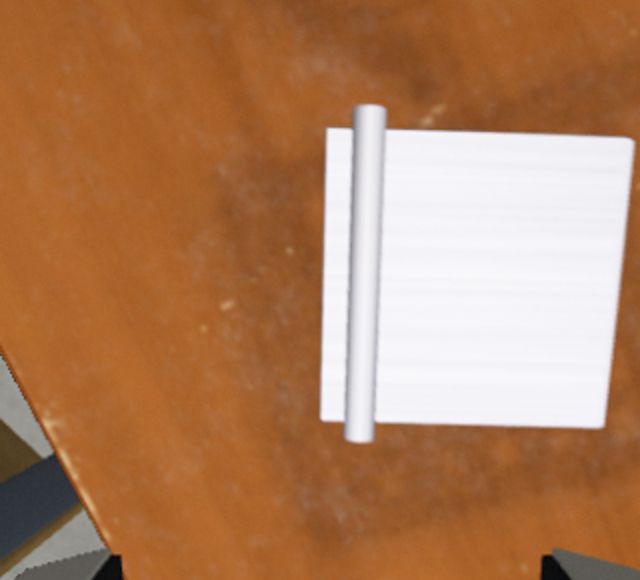

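Strip corners in this crop (full px = 150+x/2, y/2) are (326,128), (633,138), (604,428) and (320,421). The seam-top ends are (370,105) and (360,442). Now triangulating the strip between the two wrist views and measuring the board.

Create m2.py:
```python
from h import *
np.set_printoptions(precision=1,suppress=True)
W={i:dict(np.load(f'w{i}.npz')) for i in(1,2,3,4)}
def hsv(c): return cv2.cvtColor(c["color"],cv2.COLOR_RGB2HSV).astype(int)
p4=[(313.3,64),(466.5,68.7),(452,214.2),(310.2,210.7),(335,52.3),(330,221)]
p3=[(257.2,53),(381.5,56),(375.2,175.8),(258,173.5),(268,42.5),(268.5,177.5)]
X=tri(W[3],p3,W[4],p4); print("strip corners RL FL FR RR, seam L R\n",X)
for i,p in((3,p3),(4,p4)):
    q=plane(W[i],p[:4],4)[:,:2]; s=plane(W[i],p[4:],44)[:,:2]
    f=(q[0]+q[3])/2; g=(q[1]+q[2])/2; e=q[0]-q[3]+q[1]-q[2]; l=q[1]-q[0]+q[2]-q[3]; e2=s[0]-s[1]
    print(i,"centre",q.mean(0),"len",np.linalg.norm(g-f),"wid",np.linalg.norm(e)/2,"yaw",np.round([np.arctan2(-e[0],e[1]),np.arctan2(l[1],l[0]),np.arctan2(-e2[0],e2[1])],4),"seam mid",s.mean(0),np.linalg.norm(e2))
# board: felt in w1,w2 and top
B={}
for i,box in((1,(290,130,620,290)),(2,(200,0,560,200))):
    h=hsv(W[i]); m=((h[...,1]<70)&(h[...,2]>60)).astype(np.uint8); m=cv2.morphologyEx(m,cv2.MORPH_OPEN,np.ones((7,7)))
    k=blob(m>0,box); B[i]=k; print(i,"felt quad",quad(k).tolist(),plane(W[i],quad(k),15)[:,:2].tolist())
    pts=k.reshape(-1,2)
    # near edge: leftmost px in each row; side edge: extreme row in each column
    rows=range(155,285) if i==1 else range(5,145)
    nl=np.array([(pts[pts[:,1]==r][:,0].min(),r) for r in rows],float)
    cols=range(350,480) if i==1 else range(245,395)
    sl=np.array([(x,(pts[pts[:,0]==x][:,1].min() if i==1 else pts[pts[:,0]==x][:,1].max())) for x in cols],float)
    for n,a in(("near",nl),("side",sl)):
        P=plane(W[i],a,15)[:,:2].astype(np.float32); vx,vy,x,y=cv2.fitLine(P,cv2.DIST_HUBER,0,.1,.1).ravel(); print(n,"pt",x,y,"dir",vx,vy,"ang",np.arctan(vy/vx))
        B[i,n]=(np.array([x,y]),np.array([vx,vy]))
    (a,u),(b,v)=B[i,"near"],B[i,"side"]; s=np.linalg.solve(np.c_[u,-v],b-a); print("corner",a+s[0]*u, "px",proj(W[i],np.r_[a+s[0]*u,15]))
# lip line in w2: leftmost red-ish per row
h=hsv(W[2]); m=(h[...,1]>120)&(h[...,2]>100)
L=[]
for r in list(range(8,50))+list(range(66,108))+list(range(124,160)):
    x=np.flatnonzero(m[r,390:445]); 
    if len(x): L.append((390+x[0],r))
L=np.array(L,float)
for z in(15,26,31):
    P=plane(W[2],L,z)[:,:2].astype(np.float32); print("lip z",z,P[[0,-1]].tolist(),cv2.fitLine(P,cv2.DIST_HUBER,0,.1,.1).ravel())
```

```bash
python3 m2.py
```

```text
strip corners RL FL FR RR, seam L R
 [[ 524.4 -177.2    4.7    0.6]
 [ 637.6 -168.2    4.6    0.3]
 [ 646.1 -276.9    7.6    0.9]
 [ 533.1 -285.6   10.2    0.4]
 [ 538.5 -175.1   41.2    0.6]
 [ 547.5 -284.5   47.2    0.7]]
3 centre [ 585.3 -226.9] len 114.30573600374241 wid 109.40942752002061 yaw [0.1 0.1 0.1] seam mid [ 543.1 -230. ] 109.48986178545125
4 centre [ 585.6 -227.6] len 114.23166416110844 wid 109.96414839135733 yaw [0.1 0.1 0.1] seam mid [ 543.  -230.7] 109.83754368892865
1 felt quad [[316, 289], [340, 149], [568, 187], [501, 289]] [[460.397751227165, -36.78462908724161], [468.7177371364493, 105.0880872067583], [694.5829412795688, 92.79832501576547], [651.6278924794943, -18.207371167289992]]
near pt 465.1289 39.80987 dir 0.052465018 0.9986228 ang 1.5183072
side pt 552.3688 100.87449 dir 0.9985803 -0.053267166 ang -0.05329239
corner [468.6 105.3] px [[339.9 148.7]]
2 felt quad [[465, 0], [467, 189], [233, 153], [249, 0]] [[652.9780810467427, 84.53628809362145], [685.7265647586099, -77.75713809381716], [459.90325924428186, -66.82494893335245], [466.64436772811746, 64.72501014256933]]
near pt 462.5713 2.364316 dir 0.05308559 0.99859 ang 1.5176858
side pt 542.25916 -71.50649 dir 0.99819314 -0.060086697 ang -0.06012291
corner [458.9 -66.5] px [[232.  152.5]]
lip z 15 [[631.4080200195312, 75.54995727539062], [624.3388671875, -55.69986343383789]] [  0.1   1.  630.1  47.6]
lip z 26 [[628.5608520507812, 71.93685913085938], [621.7022094726562, -55.40482711791992]] [  0.1   1.  627.3  44.8]
lip z 31 [[627.2666625976562, 70.29454040527344], [620.503662109375, -55.270721435546875]] [  0.1   1.  626.   43.6]
```

Strip: centre (585.4, −227.2), yaw 0.080, 114×110 mm with the plate near z≈5 and the seam top near 44, which matches the given sizes. Board: origin ≈ (598.8, 12.3), yaw −0.0545, and the lip agrees with that. Now to the grasp.

```bash
python3 -c "
from h import *
need([543,-230.5,260],np.pi/2+0.08)"
```

```text
t 3.325 pos [ 540.4 -300.4  331.7] [3.1390e+00 1.8000e-03 1.6743e+00] F [ 0.7 -0.6 -0.1] w 91.71980497851982 0.0
need [69.4  9.7 71.6] turn [0.0026 0.0018 0.0235]
```

>>> shift_gripper:
  plan: {"jaw": [92,92,92,92],"dx": [69,68,68,68],"dy": [-2,-2,-2,-2],"dz": [10,69,69,69],"yaw": [0.022,0.022,0.022,0.022]}

```text
time: 3.82
tool_pos: [531.8, -234.8, 263.1]
tcp_rot: [3.138, 0.002, 1.651]
contact_force: [1.0, -0.1, 0.4]
grip_width: 91.7
finger_force: 0.0
```

```bash
python3 -c "
from h import *
need([543,-230.5,189],np.pi/2+0.08)"
```

```text
t 3.825 pos [ 531.8 -234.8  263.1] [3.1384e+00 2.3000e-03 1.6509e+00] F [ 1.  -0.1  0.4] w 91.71913285582913 0.0
need [ 3.5 11.2 74.1] turn [0.0032 0.0023 0.0001]
```

>>> shift_gripper:
  plan: {"jaw": [92,92,92,92,92],"dx": [4,4,4,4,4],"dy": [11,11,11,11,11],"dz": [10,40,73,73,73],"yaw": [0,0,0,0,0]}

```text
time: 4.45
tool_pos: [542.0, -229.6, 189.1]
tcp_rot: [3.139, 0.001, 1.651]
contact_force: [0.2, -1.5, 0.7]
grip_width: 91.8
finger_force: 0.0
```

```bash
python3 -c "
from h import *
need([543,-230.5,189],np.pi/2+0.08)"
```

```text
t 4.45 pos [ 542.  -229.6  189.1] [3.1395e+00 1.3000e-03 1.6506e+00] F [ 0.2 -1.5  0.7] w 91.76347587846199 0.0
need [-1.   0.9  0.1] turn [ 0.0021  0.0013 -0.0002]
```

>>> shift_gripper:
  plan: {"jaw": [0,0,0,0,0],"dx": [0,0,0,0,0],"dy": [0,0,0,0,0],"dz": [0,0,0,0,0],"yaw": [0,0,0,0,0]}

```text
time: 5.08
tool_pos: [541.1, -229.1, 187.7]
tcp_rot: [3.142, -0.0, 1.651]
contact_force: [-0.4, 0.2, -0.1]
grip_width: 46.5
finger_force: 0.0
```

```bash
python3 -c "
from h import *
need([543,-230.5,189],np.pi/2+0.08)
c=bot.capture('side');cv2.imwrite('pics/g.png',cv2.resize(c['color'][180:330,250:410,::-1],None,fx=4,fy=4))"
```

```text
t 5.075 pos [ 541.1 -229.1  187.7] [ 3.1416e+00 -1.0000e-04  1.6508e+00] F [-0.4  0.2 -0.1] w 46.529245865744194 0.0
need [-1.5  1.8 -1.3] turn [ 0.     -0.0001 -0.    ]
```

>>> shift_gripper:
  plan: {"jaw": [0,0,0,0,0],"dx": [0,0,0,0,0],"dy": [0,0,0,0,0],"dz": [0,0,0,0,0],"yaw": [0,0,0,0,0]}

```text
time: 5.75
tool_pos: [541.1, -229.1, 187.7]
tcp_rot: [3.142, -0.0, 1.651]
contact_force: [-0.3, -0.7, -0.5]
grip_width: 9.2
finger_force: 30.0
```

>>> shift_gripper:
  plan: {"jaw": [0,0,0,0,0],"dx": [0,0,0,0,0],"dy": [0,0,0,0,0],"dz": [0,-2,-15,-50,-50],"yaw": [0,0,0,0,0]}

```text
time: 6.38
tool_pos: [542.0, -229.5, 240.9]
tcp_rot: [3.136, 0.004, 1.651]
contact_force: [-0.4, -0.4, -1.7]
grip_width: 8.6
finger_force: 30.0
```

```bash
python3 -c "
from h import *
need([503.4,17.5,159+30+60],np.pi/2-0.0545)"
```

```text
t 6.375 pos [ 542.  -229.5  240.9] [3.1363 0.0036 1.6509] F [-0.4 -0.4 -1.7] w 8.622475269909636 29.999661147594452
need [249.3 -18.7  -9.1] turn [0.0055 0.0032 0.1346]
```

>>> shift_gripper:
  plan: {"jaw": [0,0,0,0,0],"dx": [55,115,175,230,249],"dy": [-5,-9,-14,-18,-19],"dz": [0,0,0,0,0],"yaw": [0.03,0.07,0.1,0.1345,0.1345]}

```text
time: 7.0
tool_pos: [501.2, 20.3, 237.2]
tcp_rot: [-3.14, -0.0, 1.519]
contact_force: [-0.0, -0.2, -2.4]
grip_width: 9.0
finger_force: 30.0
```

>>> shift_gripper:
  plan: {"jaw": [0,0],"dx": [0,0],"dy": [0,0],"dz": [0,0],"yaw": [0,0]}

```text
time: 7.25
tool_pos: [502.6, 16.7, 237.5]
tcp_rot: [3.141, 0.0, 1.516]
contact_force: [-0.4, 0.8, -1.7]
grip_width: 8.6
finger_force: 30.0
```

```bash
python3 -c "
from h import *
need([503.4,17.5,159+30+18],np.pi/2-0.0545)
c=bot.capture('side');cv2.imwrite('pics/p1.png',cv2.resize(c['color'][130:290,200:380,::-1],None,fx=4,fy=3.7))
t=bot.capture('top');a=t['color'];cv2.imwrite('pics/p1t.png',a[:,:,::-1])
w=bot.capture('wrist');np.savez('w5.npz',**w);cv2.imwrite('pics/p1w.png',w['color'][:,:,::-1])"
```

```text
t 7.25 pos [502.6  16.7 237.5] [3.1413e+00 2.0000e-04 1.5158e+00] F [-0.4  0.8 -1.7] w 8.611498982661999 29.999609291553497
need [ 0.9  0.7 30.5] turn [ 0.0003  0.0002 -0.0005]
```

View pics/p1w.png

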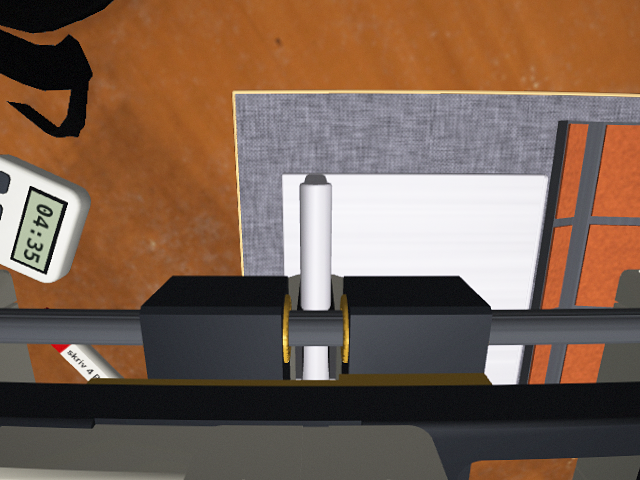

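The strip is held square: its left edge at row 175 is parallel to the board edge at row 93. Its front edge at (546,176) is just short of the lip at x≈558. Checking where the nose sits in the board frame before lowering.

```bash
python3 -c "
from h import *
w=dict(np.load('w5.npz'));y=-.0545;R=np.array([[np.cos(y),np.sin(y)],[-np.sin(y),np.cos(y)]]);o=np.array([598.8,12.3])
f=lambda p,z:np.round((plane(w,p,z)[:,:2]-o)@R.T,1)
print('strip L edge',f([(300,175),(547,176),(537,290)],54),'seamtop L',f([(316,178)],94),'board L edge',f([(236,92),(236,150),(600,93)],15),'lip top L corner',f([(559,121),(540,300)],31))"
```

```text
strip L edge [[-101.9   51.9]
 [   3.7   51.7]
 [   6.9   -0.6]] seamtop L [[-95.3  54.7]] board L edge [[-134.8   89.5]
 [-136.2   61.2]
 [  49.3   90.2]] lip top L corner [[ 19.8  75.4]
 [ 23.8 -15.8]]
```

>>> shift_gripper:
  plan: {"jaw": [0,0,0,0],"dx": [0,0,0,0],"dy": [0,0,0,0],"dz": [20,30,32,32],"yaw": [0,0,0,0]}

```text
time: 7.9
tool_pos: [502.5, 17.4, 205.9]
tcp_rot: [3.141, -0.0, 1.516]
contact_force: [0.3, -0.1, -0.9]
grip_width: 8.7
finger_force: 30.0
```

>>> shift_gripper:
  plan: {"jaw": [0,0,0,0],"dx": [0,0,0,0],"dy": [0,0,0,0],"dz": [1,2,3,3],"yaw": [0,0,0,0]}

```text
time: 8.4
tool_pos: [502.3, 17.6, 202.7]
tcp_rot: [3.142, -0.0, 1.516]
contact_force: [-0.3, -0.1, -2.1]
grip_width: 9.2
finger_force: 30.0
```

```bash
python3 -c "
from h import *
need([573.3,13.7,203],np.pi/2-0.0545)
c=bot.capture('side');cv2.imwrite('pics/p2.png',cv2.resize(c['color'][180:290,210:370,::-1],None,fx=5,fy=5,interpolation=cv2.INTER_CUBIC))"
```

```text
t 8.4 pos [502.3  17.6 202.7] [ 3.1416e+00 -1.0000e-04  1.5164e+00] F [-0.3 -0.1 -2.1] w 9.163348317664173 29.999860525131226
need [-0.1 71.1 -0.3] turn [ 0.     -0.0001  0.0001]
```

View pics/p2.png

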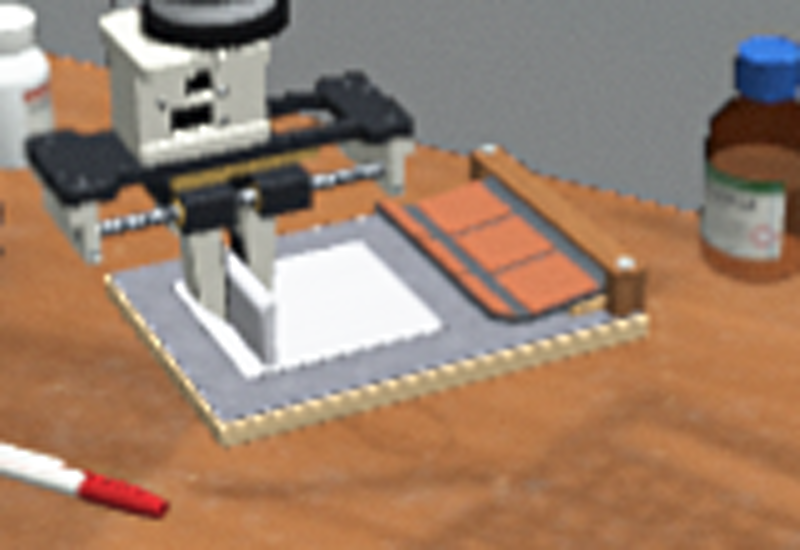

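The strip is level just over the felt, front edge at about (440,325) and clear of the lip at (495,315). I'll feel for the felt gently.

>>> shift_gripper:
  plan: {"jaw": [0,0,0],"dx": [0,0,0],"dy": [0,0,0],"dz": [0.5,1,1],"yaw": [0,0,0]}

```text
time: 8.82
tool_pos: [502.3, 17.6, 202.6]
tcp_rot: [3.141, -0.0, 1.516]
contact_force: [-2.7, 0.4, 8.8]
grip_width: 8.4
finger_force: 30.0
```

>>> shift_gripper:
  plan: {"jaw": [0,0,0],"dx": [0,0,0],"dy": [0,0,0],"dz": [0.5,1,1],"yaw": [0,0,0]}

```text
time: 9.2
tool_pos: [502.2, 17.7, 202.6]
tcp_rot: [3.141, 0.0, 1.517]
contact_force: [-6.7, 0.5, 19.0]
grip_width: 9.0
finger_force: 30.0
```

The felt is at TCP z≈202.6, with a stiffness of about 10 N/mm. I'll unload to a light touch and slide.

>>> shift_gripper:
  plan: {"jaw": [0,0,0,0,0],"dx": [0,0,0,0,0],"dy": [0,10,20,30,35],"dz": [-1.8,-1.8,-1.8,-1.8,-1.8],"yaw": [0,0,0,0,0]}

```text
time: 9.82
tool_pos: [537.9, 15.7, 202.6]
tcp_rot: [-3.141, -0.0, 1.516]
contact_force: [-6.0, 0.1, 9.7]
grip_width: 8.8
finger_force: 30.0
```

>>> shift_gripper:
  plan: {"jaw": [0,0,0,0,0],"dx": [0,0,0,0,0],"dy": [6,12,18,24,27],"dz": [0,0,0,0,0],"yaw": [0,0,0,0,0]}

```text
time: 10.45
tool_pos: [564.3, 14.3, 202.7]
tcp_rot: [-3.14, -0.0, 1.516]
contact_force: [-7.8, 0.1, 9.1]
grip_width: 8.9
finger_force: 30.0
```

>>> shift_gripper:
  plan: {"jaw": [0,0],"dx": [0,0],"dy": [0,0],"dz": [0,0],"yaw": [0,0]}

```text
time: 10.7
tool_pos: [564.5, 14.3, 202.6]
tcp_rot: [-3.141, -0.0, 1.516]
contact_force: [-4.0, -0.6, 6.0]
grip_width: 8.8
finger_force: 30.0
```

```bash
python3 -c "
from h import *
need([573.3,13.7,203],np.pi/2-0.0545)"
```

```text
t 10.7 pos [564.5  14.3 202.6] [-3.1410e+00 -1.0000e-04  1.5164e+00] F [-4.  -0.6  6. ] w 8.759294546228993 30.001928508281708
need [-0.1  8.9 -0.4] turn [-0.0006 -0.0001  0.0001]
```

Now feel for the stop in small steps.

>>> shift_gripper:
  plan: {"jaw": [0,0,0,0],"dx": [0,0,0,0],"dy": [2,4,6,6],"dz": [0,0,0,0],"yaw": [0,0,0,0]}

```text
time: 11.2
tool_pos: [570.3, 13.9, 202.7]
tcp_rot: [-3.14, -0.0, 1.516]
contact_force: [-4.9, 0.3, 6.7]
grip_width: 8.6
finger_force: 30.0
```

>>> shift_gripper:
  plan: {"jaw": [0,0,0],"dx": [0,0,0],"dy": [1,2,2],"dz": [0,0,0],"yaw": [0,0,0]}

```text
time: 11.58
tool_pos: [571.0, 13.9, 202.6]
tcp_rot: [-3.136, -0.0, 1.517]
contact_force: [-12.9, 0.5, 12.5]
grip_width: 8.8
finger_force: 30.0
```

>>> shift_gripper:
  plan: {"jaw": [0,0,0],"dx": [0,0,0],"dy": [1,2,2],"dz": [0,0,0],"yaw": [0,0,0]}

```text
time: 11.95
tool_pos: [571.7, 13.9, 202.6]
tcp_rot: [-3.132, -0.0, 1.517]
contact_force: [-18.9, 0.2, 18.5]
grip_width: 9.0
finger_force: 30.1
```

>>> shift_gripper:
  plan: {"jaw": [0,0,0,0],"dx": [0,0,0,0],"dy": [-1,-2,-2.5,-2.5],"dz": [0.2,0.5,0.5,0.5],"yaw": [0,0,0,0]}

```text
time: 12.45
tool_pos: [570.8, 13.9, 202.6]
tcp_rot: [-3.137, -0.0, 1.517]
contact_force: [-12.3, 0.3, 14.6]
grip_width: 9.2
finger_force: 30.0
```

```bash
python3 -c "
from h import *
need([571,13.8,203],np.pi/2-0.0545)
c=bot.capture('side');a=cv2.resize(c['color'][180:260,230:350,::-1],None,fx=5,fy=5,interpolation=cv2.INTER_CUBIC);cv2.imwrite('pics/p3.png',a)
w=bot.capture('wrist');np.savez('w6.npz',**w);cv2.imwrite('pics/p3w.png',w['color'][:,:,::-1])
need([571,13.8,203],np.pi/2-0.0545)"
```

```text
t 12.45 pos [570.8  13.9 202.6] [-3.1373 -0.      1.5166] F [-12.3   0.3  14.6] w 9.165340622894348 30.01527965068817
need [-0.1  0.3 -0.4] turn [-0.0043 -0.      0.0003]
t 12.55 pos [570.8  13.9 202.6] [-3.1373 -0.      1.5166] F [-12.6  -0.1  14.2] w 8.661273164769211 30.015729367733
need [-0.1  0.2 -0.4] turn [-0.0043 -0.      0.0003]
```

View pics/p3.png

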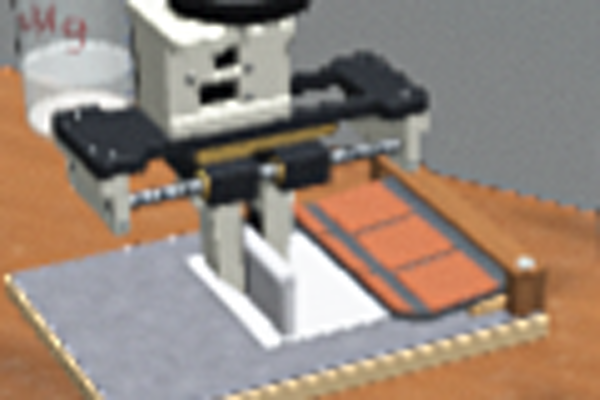

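View pics/p3w.png

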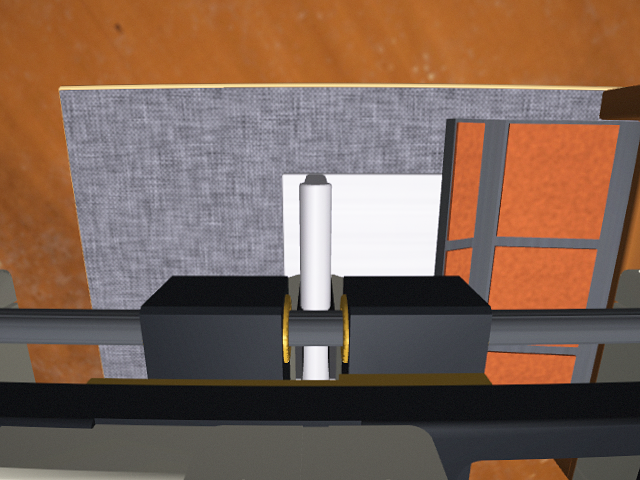

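The strip is under the lip, square, with the shingle lying down. Its visible part runs from the rear edge at x=283 to the lip at x≈442. Verifying the depth by measuring the rear edge relative to the lip and the board's near edge.

```bash
python3 -c "
from h import *
w=dict(np.load('w6.npz'));y=-.0545;R=np.array([[np.cos(y),np.sin(y)],[-np.sin(y),np.cos(y)]]);o=np.array([598.8,12.3])
f=lambda p,z:np.round((plane(w,p,z)[:,:2]-o)@R.T,1)
print('strip rear',f([(283,175),(283.5,270)],19),'L edge',f([(300,174),(430,174)],19),'board corner/near',f([(60,89),(88,270)],15),'lip',f([(446,120),(437,270)],31))"
```

```text
strip rear [[-41.8  53.3]
 [-42.5  11. ]] L edge [[-34.6  53.7]
 [ 20.2  53.8]] board corner/near [[-135.1   89.2]
 [-134.6    9.3]] lip [[21.4 75.2]
 [22.6 15.2]]
```

>>> shift_gripper:
  plan: {"jaw": [0,0,0,0,0],"dx": [0,0,0,0,0],"dy": [-0.5,-1,-1,-1,-1],"dz": [0,0,0,0,0],"yaw": [0,0,0,0,0]}

```text
time: 13.18
tool_pos: [570.4, 13.9, 202.6]
tcp_rot: [-3.14, -0.0, 1.516]
contact_force: [-8.1, 1.1, 12.6]
grip_width: 8.9
finger_force: 30.0
```

Pressing at about 13–14 N, flat, square and against the stop, so I'm handing in.

```bash
python3 -c "
from plant import bot
print(bot.close_job())"
```

```text
the job is handed in; nothing more can be done
None
```

I handed the job in at about 13 s, but no verdict came back: by my measurements the strip is under the shingle against the stop, square and central to about 2 mm, and the arm is still gripping it and pressing it flat with about 13–14 N.

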